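# Find the heavy side of a wheel on the balancing stand

### The job

Turn the turnbutton square across the bearing cap of the balancing stand to secure it. Then turn the steel wheel by its pegs, feel which side of its rim is the heavy one, and bring that heavy side straight down over the pointer. Finish while still gripping the wheel, with the wheel still, and leave the loose things round the stand where they lie.

Things in the scene. Friction and masses are not known exactly. Their poses are not given: they have to be found in the camera images.
- stand: Grey fixed balancing stand. Origin: centre of the underside of its base plate (150 x 250 x 12 mm, x by y). x points roughly away from the robot, y to the left, z up. The wheel stands on the left (y +55 mm), a pedestal bearing 80 x 66 mm with a flat steel cap, top at z 113 mm, on the right (y -55 mm). Between wheel and cap nothing is higher than z 104 mm. A shaft along y joins them.
- wheel_axis (a point): Middle of the wheel, on its axis, 95 mm above the table; fixed to the stand, axes as the stand's (the wheel turns about y). The wheel is a steel disc of radius 70 mm, 20 mm thick. Four round steel pegs, 12 mm thick and 40 mm long, stand out of its left face (from 10 to 50 mm along +y from this point), 52 mm from the axis, 90 degrees apart.
- pointer (a point): Tip of the brass pointer on the base, straight below the wheel's axis. The wheel's rim has a lead filling (0.38 to 0.50 kg, 58 mm from the axis) hidden in one side; nothing outside shows where. It pulls that side down with 0.21 to 0.29 N m times the sine of its angle from straight down; that side must come to lie lowest, over the pointer.
- peg (a point): Middle of the peg that is straight up when the wheel's angle is 0 (52 mm from the axis, 30 mm along +y from the wheel's middle); it turns with the wheel. Take whichever peg is uppermost, from above, and lead it on an arc about the axis; then take the next one. Led loosely between the fingers and slowly, a peg shows its true resistance; a tight squeeze or a fast stop blurs it.
- wheel (a joint): Wheel angle, rad, unlimited; positive turns its top to the stand's +x (away from the robot). At 0 one peg is straight up. The wheel stays where it is left: the bearing drags with a steady 0.30 N m; the lead's pull adds to that while it rises and takes off while it sinks (at a peg: 5.8 N plus or minus up to 5.5 N). The lead may be anywhere; at the start it is at least 0.6 rad from straight down.
- button_pivot (a point): On the vertical axis of the turnbutton, 135 mm above the table, at the centre of its upright thumb rib (10 mm thick, 36 mm long, z 122 to 148 mm); fixed to the stand, axes as the stand's. Under the rib a bar 10 mm wide (z 115 to 123 mm) reaches 43 mm from the axis on its long side, 17 mm on the other. It stands on a post in front of the cap. Pinch the rib from above, or push the bar round.
- turnbutton (a joint): Angle of the turnbutton, rad, anticlockwise from above. The rib lies along the bar. At 0 the bar's long end points along the stand's -y, clear of the cap; at 1.57 along +x, square over the cap (secured). Stops at -0.35 and 1.62; friction 0.06 N m, stays where it is left.
- sand_block_mid (a point): Bystander: cork sanding block, 54 x 94 x 27 mm, lying loose near the stand, not to be disturbed; the point is its centre.
- tin_yellow_mid (a point): Bystander: short round paint tin, 71 x 71 x 58 mm, lying loose near the stand, not to be disturbed; the point is its centre.
- big_bolt_mid (a point): Bystander: rusty bolt with nut, 27 x 97 x 24 mm, lying loose near the stand, not to be disturbed; the point is its centre.

How it is judged:
By the outcome, as a careful person would: the job done as asked, in the order asked, and still so for the second after the job is handed in, while the arm keeps its last pose, push and grip.
It also fails if it takes over 72 s, if anything falls off the work surface, if the arm or the gripper's body presses on something with over 40 N, if the wrist force passes 120 N, or if a joint passes its speed limit or range.

### The arm

A 6-joint arm with a two-finger parallel gripper is mounted at the origin on a cart in front of the work surface, level with it; the furniture and walls round the work are solid. World frame = base frame: x ahead of the robot, y to its left, z up, the work surface at z = 0. Lengths are in m, angles in rad, forces in N, time in s.
With the tool pointing down it reaches from about 0.325 to 0.9 m from the base axis. Payload 6.1 kg.
Tool frame: the origin (TCP) lies on the centre line of the jaws, within the pads' length; the fingertips stand 17 mm ahead of it and the grasp point (between the pads) lies 2 mm behind it; z points along the fingers, y is the line along which they close (so a half turn about z gives the same grasp; the last joint's range is limited). The gripper opens to 85 mm and grips with 20 to 120 N. Pads are 22 mm wide; open, the fingers measure 114 mm over their backs; the gripper's body (76 mm by 85 mm) begins 54 mm behind the grasp point. The pads swing forward as they close: fully open they stand 13 mm farther back than shut.
Start: joints at [1.101, 0.22, 1.526, -0, 1.395, -0.126], TCP at [0.211, 0.588, 0.222] pointing down, gripper open.
Joint ranges: [-2.98, 2.98], [-0.91, 2.08], [0.09, 2.57], [-1.24, 4.39], [0.2, 2.65], [-2.68, 2.68]. Speed limits (rad/s): [2.57, 2.57, 3.01, 3.14, 3.14, 3.14].

### API

Orientations are given as a rotation vector (axis times angle).
In Python, from station import * gives the robot as it stands.
- The arm moves only by the tool servo_tool, never from a script. Its argument "deltas" is a list of rows, each an object with "dp": the shift along the tool's x, y, z in cm, a list of three; "angular": the turn, a rotation vector about the tool's x, y, z in degrees, a list of three. A call has exactly 5 rows; each row is the pose to reach, as a shift and turn from the pose commanded when the call began, along the tool's axes at that moment; what a row does not reach only later rows make up. A row lasts 1/10 s, in which the tool goes at most 50 mm and 8.59 degrees, less where a joint would pass 70% of its speed; a pose out of reach is approached as far as the arm can. A call with a gripper value outside its range is refused whole. "hand" is the opening, from -1 (shut) to 1 (fully open), set as the call begins (left out, the last holds). The fingers move at their own pace and stop on an object; "force" is the grip in N (left out, the last holds). Time passes only in rows, so rows that repeat a pose let the fingers close, or fill a call up. It gives the time, the measured TCP pose, the force, the opening and the grip force at its end, in the units of the state.
- sense(): the state, without advancing time (a new reading comes with each control period).
- read_camera(name): name is "scene" or "top"; returns a dict with "frame" (420x560x3 uint8, blue, green, red), "camera_matrix" (3x3 intrinsics, pixels), "R" (3x3) and "t" (3): a world point X has camera coordinates R X + t. Camera axes: x right, y down, z forward; pixel columns grow to the right and rows downward; lengths in m; the calibration is good to about 2 mm. A picture is of the moment at which its call begins. There is no depth.
- hand_in(): hands the job in; it is judged then, once.
The state is a dict: "time": time; "joint_pos": joint angles; "joint_velocities": joint speeds; "joint_efforts": joint torques, N m; "tool_pos": TCP position; "eef_rot": TCP orientation; "force": force on the tool from outside, world axes, zero at the start; "ft_torque": the same for the moment, N m; "finger_gap": finger opening in m; "finger_force": force on a finger pad.
Only numpy, scipy, OpenCV 4.12 (cv2) and the standard library are available. Lean on these libraries where they do the work, as an engineer would, in place of code of your own. Each camera call takes 0.05 s, during which the arm holds its last target. There are 200 camera calls.

## Working session

There is one attempt and no reset: what is moved stays moved. The work goes in short steps, Python scripts to look and compute and a tool call to move; the robot and the scene stay as the last step left them, time stands still between calls to the robot, and variables do not carry over. Pictures are saved under pics/ and viewed, at most 10 in all, crops included, and the job is handed in when it is done.

Besides the shell and the picture viewer there is one more tool, called by a JSON object that holds its "method" and its "body", one argument or row to a line. servo_tool: Moves the arm, as the interface text tells. Its arguments: {"type":"object","properties":{"deltas":{"type":"array"},"hand":{"type":"number"},"force":{"type":"number"}},"required":["deltas"]}

```bash
mkdir -p pics; python3 - <<'E'
from station import *
import cv2,numpy as np
s=sense()
for k,v in s.items(): print(k,np.round(v,3))
for n in("scene","top"):
    c=read_camera(n); cv2.imwrite(f"pics/{n}0.png",c["frame"]); np.savez(f"cal_{n}.npz",K=c["camera_matrix"],R=c["R"],t=c["t"])
    print(n,np.round(c["camera_matrix"],1).tolist(),np.round(c["R"],3).tolist(),np.round(c["t"],3), "cam at",np.round(-c["R"].T@c["t"],3))
E
```

```text
time 0.0
joint_pos [ 1.101  0.221  1.528  0.     1.395 -0.126]
joint_velocities [-0.    -0.002 -0.    -0.002 -0.     0.   ]
joint_efforts [-0.0000e+00 -4.9692e+01 -3.8939e+01 -0.0000e+00  1.2000e-02  0.0000e+00]
tool_pos [0.21  0.588 0.221]
eef_rot [-5.370e-01 -3.095e+00  3.000e-03]
force [-0.103  0.597  0.611]
ft_torque [-0.006  0.024  0.005]
finger_force 0.0
finger_gap 0.085
scene [[445.2, 0.0, 277.0], [0.0, 445.2, 206.4], [0.0, 0.0, 1.0]] [[0.527, -0.85, 0.019], [-0.546, -0.355, -0.759], [0.652, 0.39, -0.651]] [-0.257  0.398  0.591] cam at [-0.033 -0.307  0.691]
top [[475.3, 0.0, 285.2], [0.0, 475.3, 204.8], [0.0, 0.0, 1.0]] [[0.022, -1.0, -0.02], [-0.999, -0.022, -0.034], [0.034, 0.02, -0.999]] [0.009 0.507 1.065] cam at [ 0.47  -0.002  1.081]
```

View pics/scene0.png

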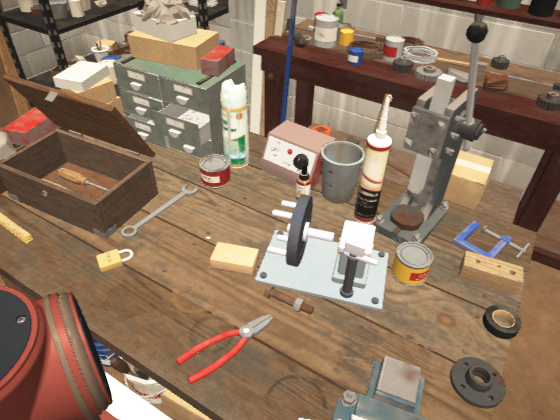

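View pics/top0.png

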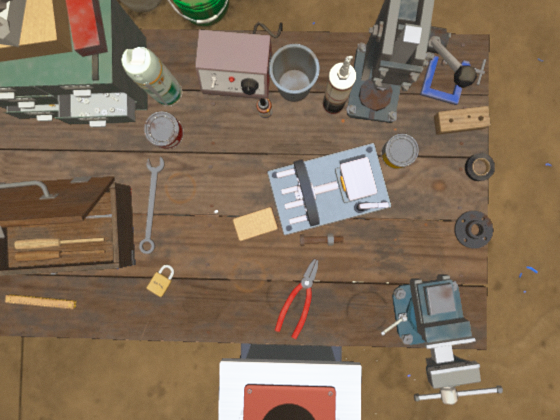

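The stand lies near (330,190) in the top view and (325,260) in the scene view. The sanding block is to its left, the bolt in front and the tin to its right. I'll enlarge both views.

```bash
python3 - <<'E'
import cv2,numpy as np
a=cv2.imread("pics/top0.png")[130:250,225:425]; a=cv2.resize(a,None,fx=4,fy=4,interpolation=cv2.INTER_CUBIC)
cv2.imwrite("pics/topc.png",a)
b=cv2.imread("pics/scene0.png")[180:320,240:440]; b=cv2.resize(b,None,fx=4,fy=4,interpolation=cv2.INTER_CUBIC); cv2.imwrite("pics/scenec.png",b)
E
```

```text
(no output)
```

View pics/topc.png

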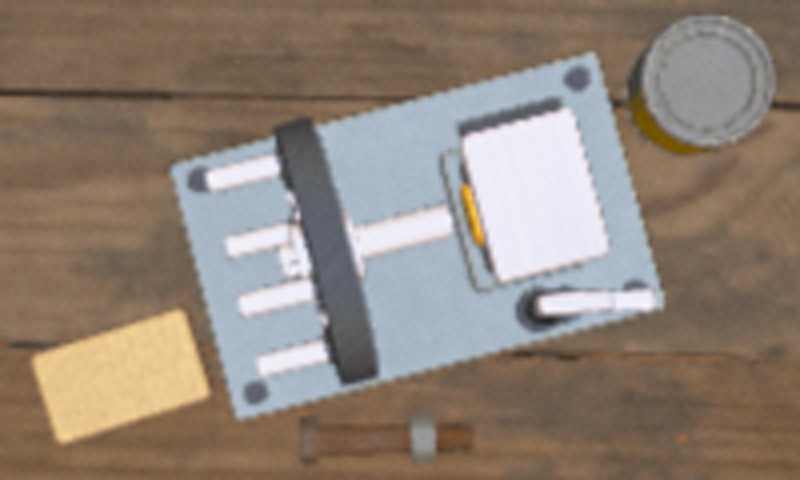

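View pics/scenec.png

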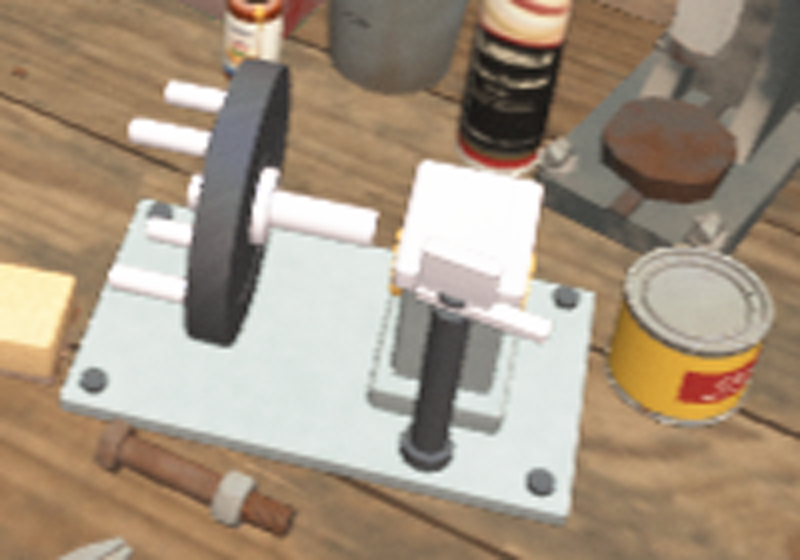

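```bash
cat > h.py <<'E'
import numpy as np,cv2
from scipy.optimize import least_squares
cal={n:np.load(f"cal_{n}.npz") for n in("top","scene")}
def proj(n,X):
    c=cal[n]; p=(np.atleast_2d(X)@c["R"].T+c["t"])@c["K"].T; return p[:,:2]/p[:,2:]
def unc(p,o): return (np.array(p,float)+.5)/4-.5+o
OT=np.array([225,130]);OS=np.array([240,180])
def Rz(a): return np.array([[np.cos(a),-np.sin(a),0],[np.sin(a),np.cos(a),0],[0,0,1]])
def S2W(q,P): return np.atleast_2d(P)@Rz(q[2]).T+[q[0],q[1],0]
E
python3 - <<'E'
from h import *
C=np.array([[75,125,12],[75,-125,12],[-75,-125,12],[-75,125,12]])/1e3
t=unc([(172,166),(596,53),(662,307),(238,418)],OT); s=unc([(143,200),(593,290),(567,522),(62,403)],OS)
f=lambda q:np.r_[(proj("top",S2W(q,C))-t).ravel(),(proj("scene",S2W(q,C))-s).ravel()]
r=least_squares(f,[.47,-.1,.2]); q=r.x; print("stand",q,np.round(r.fun,1))
for n,d in(("top",t),("scene",s)):
    r1=least_squares(lambda q:(proj(n,S2W(q,C))-d).ravel(),q); print(n,r1.x)
# pegs: tips in stand frame
pt=unc([(207,182),(228,247),(240,305),(260,367)],OT); ps=unc([(167,95),(131,132),(148,230),(112,277)],OS)
def tips(a): 
    k=a+np.arange(4)*np.pi/2; return np.c_[.052*np.sin(k),np.full(4,.055+.050),.095+.052*np.cos(k)]
for a in np.arange(0,90,5):
    P=S2W(q,tips(np.radians(a))); e=0
    for n,d in(("top",pt),("scene",ps)):
        u=proj(n,P); e+=sum(np.min(np.linalg.norm(u-x,axis=1)) for x in d)
    print(a,round(e,1),end="; ")
np.save("q.npy",q)
# button: 
def ray(n,u,z):
    c=cal[n];d=c["R"].T@np.linalg.inv(c["K"])@[*u,1];o=-c["R"].T@c["t"];return o+d*(z-o[2])/d[2]
print()
for nm,u,z in(("ribA",(535,303),.148),("ribB",(612,300),.148),("barend",(658,298),.123)):
    X=ray("top",unc(u,OT),z);print(nm,X,(X-[q[0],q[1],0])@Rz(q[2]))
for nm,u,z in(("ribA",(420,250),.148),("ribB",(500,275),.148),("barend",(550,325),.119)):
    X=ray("scene",unc(u,OS),z);print(nm,X,(X-[q[0],q[1],0])@Rz(q[2]))
for nm,u,z in (("tin",(700,85),.058),("tin",(708,85),.058),("block",(120,377),.027),("bolt",(388,440),.012)):
    X=ray("top",unc(u,OT),z);print(nm,X,(X-[q[0],q[1],0])@Rz(q[2]))
print("wheel",S2W(q,[0,.055,.095]),"pegs mid y",S2W(q,[0,.085,.147]))
E
```

```text
stand [ 0.54339471 -0.07744582  0.28134534] [-0.9  0.3  0.3 -0.   1.4  0.8 -0.4  1.6 -0.4 -0.9  1.3  0.3  0.9 -1.4
 -1.  -1.4]
top [ 0.54484597 -0.07713614  0.27819502]
scene [ 0.54139426 -0.07800178  0.28546007]
0 41.1; 5 41.9; 10 36.7; 15 33.3; 20 36.3; 25 41.6; 30 48.7; 35 57.0; 40 65.5; 45 59.3; 50 47.9; 55 36.2; 60 24.6; 65 13.3; 70 6.4; 75 12.8; 80 23.7; 85 34.8; 
ribA [ 0.50353345 -0.12604722  0.148     ] [-0.05178813 -0.03562311  0.148     ]
ribB [ 0.50581308 -0.16359368  0.148     ] [-0.06002283 -0.07232629  0.148     ]
barend [ 0.50827099 -0.19093152  0.123     ] [-0.06525187 -0.09927172  0.123     ]
ribA [ 0.4947651  -0.12907255  0.148     ] [-0.0610517  -0.03609498  0.148     ]
ribB [ 0.4996694  -0.16414457  0.148     ] [-0.06607792 -0.07114973  0.148     ]
barend [ 0.51191122 -0.1869441   0.119     ] [-0.06064767 -0.09645177  0.119     ]
tin [ 0.62604553 -0.22457354  0.058     ] [ 0.03855145 -0.16429093  0.058     ]
tin [ 0.62612832 -0.22885858  0.058     ] [ 0.03744125 -0.16843048  0.058     ]
block [0.46183353 0.08672912 0.027     ] [-0.03277152  0.18036537  0.027     ]
bolt [ 0.42979526 -0.06330488  0.012     ] [-0.10520683  0.04512566  0.012     ]
wheel [[ 0.52812405 -0.02460827  0.095     ]] pegs mid y [[0.5197946  0.00421221 0.147     ]]
```

```bash
cat >> h.py <<'E'
from scipy.spatial.transform import Rotation as Ro
def down(psi):  # tool z down, tool y at world angle psi (deg)
    a=np.radians(psi); y=np.array([np.cos(a),np.sin(a),0]); z=np.array([0,0,-1.]); return np.c_[np.cross(y,z),y,z]
def rel(p,psi,p0=None,R0=None):
    from station import sense
    s=sense(); R0=Ro.from_rotvec(s["eef_rot"]).as_matrix() if R0 is None else R0; p0=s["tool_pos"] if p0 is None else p0
    return np.round(R0.T@(np.array(p)-p0)*100,2),np.round(Ro.from_matrix(R0.T@down(psi)).as_rotvec(degrees=True),1)
def st():
    from station import sense
    s=sense(); R=Ro.from_rotvec(s["eef_rot"]).as_matrix()
    print("t",s["time"],"p",np.round(s["tool_pos"],4),"psi",np.round(np.degrees(np.arctan2(R[1,1],R[0,1])),1),"z",np.round(R[:,2],3),"F",np.round(s["force"],2),"gap",round(float(s["finger_gap"]),4),"ff",s["finger_force"],"j",np.round(s["joint_pos"],2))
E
python3 - <<'E'
from h import *; st()
print(rel([.504,-.145,.23],4.5))
E
```

```text
t 0.1 p [0.2104 0.5879 0.2214] psi 70.3 z [-0.001 -0.002 -1.   ] F [ 0.08  0.52 -0.05] gap 0.0854 ff 0.0 j [ 1.1   0.22  1.53 -0.    1.39 -0.13]
(array([-52.34, -59.11,  -0.77]), array([-0.1,  0. , 65.8]))
```

{"method": "servo_tool", "body": {
  "deltas": [
    {"dp": [-2.6,-2.95,-0.2],"angular": [0,0,0]},
    {"dp": [-5.2,-5.9,-0.4],"angular": [0,0,0]},
    {"dp": [-7.8,-8.85,-0.6],"angular": [0,0,0]},
    {"dp": [-10.4,-11.8,-0.8],"angular": [0,0,0]},
    {"dp": [-13.1,-14.8,-0.8],"angular": [0,0,0]}
  ],
  "hand": -0.1
}}

```text
time: 0.6
tool_pos: [0.2842, 0.4034, 0.2302]
eef_rot: [-0.537, -3.095, 0.0]
force: [1.1, -0.0, -0.1]
finger_gap: 0.0383
finger_force: 0.0
```

{"method": "servo_tool", "body": {
  "deltas": [
    {"dp": [-2.6,-2.95,0],"angular": [0,0,0]},
    {"dp": [-5.2,-5.9,0],"angular": [0,0,0]},
    {"dp": [-7.8,-8.85,0],"angular": [0,0,0]},
    {"dp": [-10.4,-11.8,0],"angular": [0,0,0]},
    {"dp": [-13.1,-14.8,0],"angular": [0,0,0]}
  ]
}}

```text
time: 1.1
tool_pos: [0.3576, 0.2199, 0.2301]
eef_rot: [-0.537, -3.095, 0.0]
force: [1.0, 0.2, -0.4]
finger_gap: 0.0383
finger_force: 0.0
```

{"method": "servo_tool", "body": {
  "deltas": [
    {"dp": [-2.6,-2.95,0],"angular": [0,0,0]},
    {"dp": [-5.2,-5.9,0],"angular": [0,0,0]},
    {"dp": [-7.8,-8.85,0],"angular": [0,0,0]},
    {"dp": [-10.4,-11.8,0],"angular": [0,0,0]},
    {"dp": [-13.1,-14.8,0],"angular": [0,0,0]}
  ]
}}

```text
time: 1.6
tool_pos: [0.4311, 0.0364, 0.2302]
eef_rot: [-0.538, -3.095, -0.0]
force: [-0.1, 1.1, 0.0]
finger_gap: 0.0383
finger_force: 0.0
```

{"method": "servo_tool", "body": {
  "deltas": [
    {"dp": [-2.6,-2.95,0],"angular": [0,0,6]},
    {"dp": [-5.2,-5.9,0],"angular": [0,0,13]},
    {"dp": [-7.8,-8.85,0],"angular": [0,0,20]},
    {"dp": [-10.4,-11.8,0],"angular": [0,0,27]},
    {"dp": [-13.0,-14.7,0],"angular": [0,0,34]}
  ]
}}

```text
time: 2.1
tool_pos: [0.5039, -0.1459, 0.23]
eef_rot: [-1.426, -2.799, -0.0]
force: [-0.5, 0.3, 0.9]
finger_gap: 0.0388
finger_force: 0.0
```

{"method": "servo_tool", "body": {
  "deltas": [
    {"dp": [0,0,0],"angular": [0,0,7]},
    {"dp": [0,0,0],"angular": [0,0,14]},
    {"dp": [0,0,0],"angular": [0,0,21]},
    {"dp": [0,0,0],"angular": [0,0,28]},
    {"dp": [0,0,0],"angular": [0,0,31.8]}
  ]
}}

```text
time: 2.6
tool_pos: [0.5035, -0.1442, 0.2298]
eef_rot: [-2.137, -2.301, 0.001]
force: [0.5, -0.4, 0.6]
finger_gap: 0.0384
finger_force: 0.0
```

```bash
python3 - <<'E'
from h import *; from station import *
st(); print(rel([.504,-.145,.139],4.5))
ims=[]
for n in("top","scene"):
    f=read_camera(n)["frame"]
    x,y=(275,120) if n=="top" else (290,170)
    ims.append(cv2.resize(f[y:y+150,x:x+130],None,fx=3,fy=3,interpolation=cv2.INTER_CUBIC))
cv2.imwrite("pics/c1.png",np.hstack(ims))
E
```

```text
t 2.6 p [ 0.5035 -0.1442  0.2298] psi 4.2 z [-0.001  0.    -1.   ] F [ 0.47 -0.41  0.57] gap 0.0384 ff 0.0 j [-0.43 -0.03  1.78  0.    1.39 -0.5 ]
(array([-0.09,  0.05,  9.08]), array([-0.1, -0. , -0.3]))
```

View pics/c1.png

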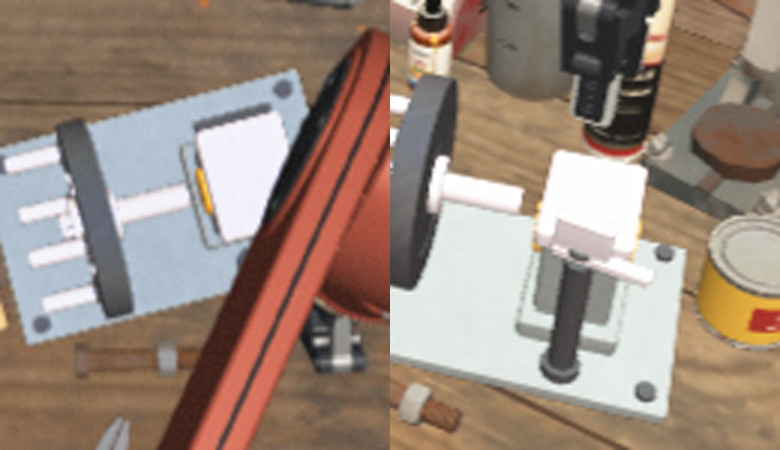

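The crop shows the rib at about scene pixel (354,250), clear of the open fingers above it. I'll go down over it and pinch.

{"method": "servo_tool", "body": {
  "deltas": [
    {"dp": [-0.1,0,1.0],"angular": [0,0,0]},
    {"dp": [-0.1,0,2.0],"angular": [0,0,0]},
    {"dp": [-0.1,0,3.0],"angular": [0,0,0]},
    {"dp": [-0.1,0,4.0],"angular": [0,0,0]},
    {"dp": [-0.1,0,5.0],"angular": [0,0,0]}
  ]
}}

```text
time: 3.2
tool_pos: [0.5036, -0.1451, 0.1791]
eef_rot: [-2.132, -2.307, 0.0]
force: [-0.1, -0.5, -0.7]
finger_gap: 0.0383
finger_force: 0.0
```

{"method": "servo_tool", "body": {
  "deltas": [
    {"dp": [0,0,1.0],"angular": [0,0,0]},
    {"dp": [0,0,2.0],"angular": [0,0,0]},
    {"dp": [0,0,3.0],"angular": [0,0,0]},
    {"dp": [0,0,4.0],"angular": [0,0,0]},
    {"dp": [0,0,4.0],"angular": [0,0,0]}
  ]
}}

```text
time: 3.7
tool_pos: [0.5028, -0.1448, 0.1385]
eef_rot: [-2.13, -2.305, 0.002]
force: [0.2, -0.9, 0.2]
finger_gap: 0.0383
finger_force: 0.0
```

{"method": "servo_tool", "body": {
  "deltas": [
    {"dp": [0,0,0],"angular": [0,0,0]},
    {"dp": [0,0,0],"angular": [0,0,0]},
    {"dp": [0,0,0],"angular": [0,0,0]},
    {"dp": [0,0,0],"angular": [0,0,0]},
    {"dp": [0,0,0],"angular": [0,0,0]}
  ],
  "hand": -1,
  "force": 25
}}

```text
time: 4.2
tool_pos: [0.5041, -0.1454, 0.1407]
eef_rot: [2.132, 2.307, 0.0]
force: [0.9, 0.2, -0.4]
finger_gap: -0.0002
finger_force: 0.0
```

```bash
python3 - <<'E'
from h import *; st(); print(proj("scene",[.504,-.145,.135])); from station import sense; print(sense()["ft_torque"])
E
```

```text
t 4.2 p [ 0.5041 -0.1454  0.1407] psi 4.5 z [ 0.001 -0.    -1.   ] F [ 0.89  0.15 -0.35] gap -0.0002 ff 0.0 j [-0.43  0.06  1.87 -0.    1.22 -0.51]
[[354.33104293 247.76749917]]
[ 0.01294304  0.0239095  -0.0177565 ]
```

```bash
python3 - <<'E'
from h import *; from station import *
f=read_camera("scene")["frame"]; x,y=290,170
a=cv2.resize(f[y:y+150,x:x+130],None,fx=4,fy=4,interpolation=cv2.INTER_CUBIC)
cv2.imwrite("pics/c2.png",a)
print(proj("scene",[.504,-.145,.14])-[x,y], proj("scene",[.504,-.145,.124])-[x,y])
E
```

```text
[[64.71147691 75.75231818]] [[63.50522728 82.1418928 ]]
```

View pics/c2.png

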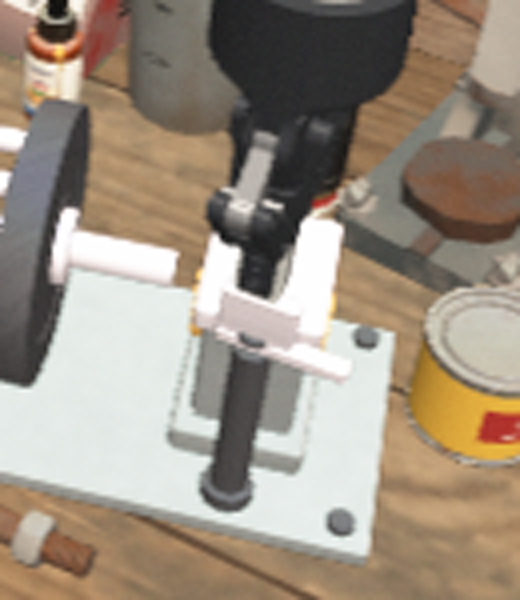

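```bash
python3 - <<'E'
from h import *
q=np.load("q.npy")
def tri(a,b):
    P=[cal[n]["K"]@np.c_[cal[n]["R"],cal[n]["t"]] for n in("top","scene")]
    X=cv2.triangulatePoints(P[0],P[1],np.array(a,float).reshape(2,1),np.array(b,float).reshape(2,1)).ravel();X=X[:3]/X[3]
    return X,[np.linalg.norm(proj(n,X)-u) for n,u in(("top",a),("scene",b))],(X-[q[0],q[1],0])@Rz(q[2])
T=lambda *p:unc(p,OT); S=lambda *p:unc(p,np.array([290,170]))
print("barend",tri(T(658,298),S(350,368)))
print("postbase",tri(T(540,308),S(228,488)))
print("ribR top",tri(T(612,300),S(298,322)))
print("ribL top",tri(T(537,303),S(222,292)))
print("cap nearR",tri(T(607,250),S(318,345)))
print("cap farR",tri(T(574,108),S(342,225)))
print("cap farL",tri(T(461,138),S(215,220)))
E
```

```text
barend (array([ 0.50769836, -0.18970499,  0.12272136]), [np.float64(0.701281938885176), np.float64(0.9291467021913289)], array([-0.06546144, -0.09793442,  0.12272136]))
postbase (array([ 0.50536644, -0.14626926,  0.01412538]), [np.float64(0.2233479724291206), np.float64(0.29691691099886725)], array([-0.05564182, -0.055559  ,  0.01412538]))
ribR top (array([ 0.50556278, -0.16394055,  0.13853672]), [np.float64(0.7245318995772236), np.float64(0.9474738192015199)], array([-0.0603596 , -0.07259002,  0.13853672]))
ribL top (array([ 0.50364094, -0.12778442,  0.13857639]), [np.float64(0.28490874756649903), np.float64(0.36682064914764934)], array([-0.05216719, -0.03732186,  0.13857639]))
cap nearR (array([ 0.5327353 , -0.16754775,  0.10176215]), [np.float64(0.5913459876060692), np.float64(0.7636594149557223)], array([-0.03525696, -0.08359981,  0.10176215]))
cap farR (array([ 0.60460908, -0.1482585 ,  0.10987066]), [np.float64(0.5672401828641688), np.float64(0.6862851093234635)], array([ 0.03914657, -0.08502459,  0.10987066]))
cap farL (array([ 0.58924011, -0.09128304,  0.0963139 ]), [np.float64(1.033710840643284), np.float64(1.2422999610900387)], array([ 0.040201  , -0.02602208,  0.0963139 ]))
```

```bash
python3 - <<'E'
from h import *; from station import *
f=read_camera("scene")["frame"]; x,y=325,205
a=cv2.resize(f[y:y+60,x:x+65],None,fx=9,fy=9,interpolation=cv2.INTER_CUBIC)
for p,c in(([.504,-.145,.124],(0,0,255)),([.504,-.145,.148],(0,255,0)),([.504,-.145,.14],(255,0,0)),([.504,-.145,.197],(255,0,255))):
    u=((proj("scene",p)[0]-[x,y])+.5)*9; cv2.circle(a,tuple(int(v) for v in u),4,c,-1)
cv2.imwrite("pics/c3.png",a)
E
```

```text
(no output)
```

View pics/c3.png

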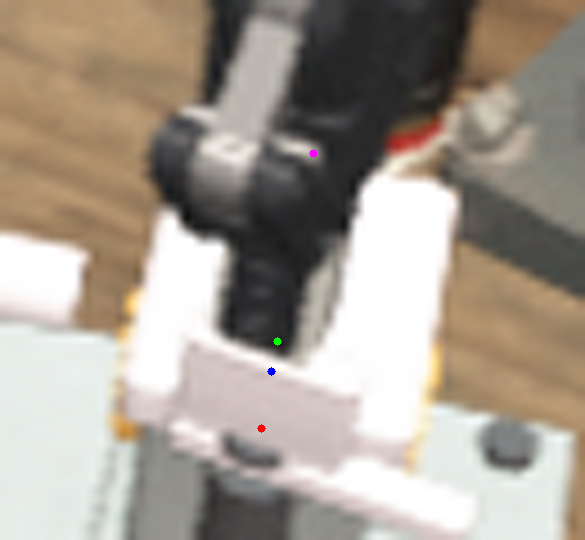

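The zoomed view suggests the shut fingertips (about (265,350) in the crop) are above the rib or behind it, not around it. I'll check this with a gentle downward probe.

{"method": "servo_tool", "body": {
  "deltas": [
    {"dp": [0,0,0.1],"angular": [0,0,0]},
    {"dp": [0,0,0.2],"angular": [0,0,0]},
    {"dp": [0,0,0.3],"angular": [0,0,0]},
    {"dp": [0,0,0.3],"angular": [0,0,0]},
    {"dp": [0,0,0.3],"angular": [0,0,0]}
  ]
}}

```text
time: 4.8
tool_pos: [0.5042, -0.1454, 0.1391]
eef_rot: [2.132, 2.307, 0.0]
force: [-4.9, 1.9, 11.0]
finger_gap: -0.0003
finger_force: 5.4
```

```bash
python3 - <<'E'
from h import *; st(); from station import sense; print(sense()["ft_torque"])
E
```

```text
t 4.8 p [ 0.5042 -0.1454  0.1391] psi 4.5 z [ 0.001 -0.    -1.   ] F [-4.89  1.86 10.95] gap -0.0003 ff 5.426518357708119 j [-0.43  0.06  1.87 -0.    1.21 -0.51]
[0.38691299 0.84532716 0.01337226]
```

{"method": "servo_tool", "body": {
  "deltas": [
    {"dp": [0,0,-0.5],"angular": [0,0,0]},
    {"dp": [0,0,-0.5],"angular": [0,0,0]},
    {"dp": [0,0,-0.5],"angular": [0,0,0]},
    {"dp": [0,0,-0.5],"angular": [0,0,0]},
    {"dp": [0,0,-0.5],"angular": [0,0,0]}
  ],
  "hand": -0.3
}}

```text
time: 5.3
tool_pos: [0.5037, -0.1452, 0.142]
eef_rot: [-2.132, -2.306, 0.0]
force: [0.2, -0.6, -0.4]
finger_gap: 0.0296
finger_force: 0.0
```

{"method": "servo_tool", "body": {
  "deltas": [
    {"dp": [0,0,0.3],"angular": [0,0,0]},
    {"dp": [0,0,0.5],"angular": [0,0,0]},
    {"dp": [0,0,0.7],"angular": [0,0,0]},
    {"dp": [0,0,0.8],"angular": [0,0,0]},
    {"dp": [0,0,0.8],"angular": [0,0,0]}
  ]
}}

```text
time: 5.8
tool_pos: [0.5038, -0.1452, 0.1341]
eef_rot: [-2.132, -2.307, 0.0]
force: [0.3, -0.1, 0.4]
finger_gap: 0.0299
finger_force: 0.0
```

{"method": "servo_tool", "body": {
  "deltas": [
    {"dp": [0,0,0.1],"angular": [0,0,0]},
    {"dp": [0,0,0.2],"angular": [0,0,0]},
    {"dp": [0,0,0.3],"angular": [0,0,0]},
    {"dp": [0,0,0.3],"angular": [0,0,0]},
    {"dp": [0,0,0.3],"angular": [0,0,0]}
  ]
}}

```text
time: 6.3
tool_pos: [0.5039, -0.1453, 0.1314]
eef_rot: [-2.132, -2.307, 0.0]
force: [0.2, 0.6, 0.5]
finger_gap: 0.0303
finger_force: 0.0
```

{"method": "servo_tool", "body": {
  "deltas": [
    {"dp": [0,0,0.1],"angular": [0,0,0]},
    {"dp": [0,0,0.2],"angular": [0,0,0]},
    {"dp": [0,0,0.3],"angular": [0,0,0]},
    {"dp": [0,0,0.4],"angular": [0,0,0]},
    {"dp": [0,0,0.4],"angular": [0,0,0]}
  ]
}}

```text
time: 6.8
tool_pos: [0.5038, -0.1452, 0.1271]
eef_rot: [-2.132, -2.307, 0.0]
force: [-0.2, 0.0, -0.9]
finger_gap: 0.0299
finger_force: 0.0
```

{"method": "servo_tool", "body": {
  "deltas": [
    {"dp": [0,0,0],"angular": [0,0,0]},
    {"dp": [0,0,0],"angular": [0,0,0]},
    {"dp": [0,0,0],"angular": [0,0,0]},
    {"dp": [0,0,0],"angular": [0,0,0]},
    {"dp": [0,0,0],"angular": [0,0,0]}
  ],
  "hand": -1,
  "force": 25
}}

```text
time: 7.3
tool_pos: [0.5036, -0.1453, 0.1275]
eef_rot: [-2.132, -2.307, 0.001]
force: [-3.9, 1.0, 4.2]
finger_gap: 0.0091
finger_force: 27.2
```

```bash
python3 - <<'E'
from h import *; st(); from station import sense; print(sense()["ft_torque"])
E
```

```text
t 7.3 p [ 0.5036 -0.1453  0.1275] psi 4.5 z [-0.001 -0.    -1.   ] F [-3.87  0.99  4.16] gap 0.0091 ff 27.22184121608734 j [-0.43  0.07  1.88 -0.    1.19 -0.51]
[-0.04426245  0.67581301  0.0255411 ]
```

The rib is held now (gap about 10 mm). I'll turn it 101.6° anticlockwise, which is −z about the tool.

{"method": "servo_tool", "body": {
  "deltas": [
    {"dp": [0,0,0],"angular": [0,0,-4]},
    {"dp": [0,0,0],"angular": [0,0,-10]},
    {"dp": [0,0,0],"angular": [0,0,-16]},
    {"dp": [0,0,0],"angular": [0,0,-22]},
    {"dp": [0,0,0],"angular": [0,0,-28]}
  ]
}}

```text
time: 7.8
tool_pos: [0.5028, -0.1456, 0.1275]
eef_rot: [-1.504, -2.756, 0.002]
force: [-8.4, -1.5, 6.8]
finger_gap: 0.0093
finger_force: 27.6
```

{"method": "servo_tool", "body": {
  "deltas": [
    {"dp": [0,0,0],"angular": [0,0,-6]},
    {"dp": [0,0,0],"angular": [0,0,-12]},
    {"dp": [0,0,0],"angular": [0,0,-18]},
    {"dp": [0,0,0],"angular": [0,0,-24]},
    {"dp": [0,0,0],"angular": [0,0,-30]}
  ]
}}

```text
time: 8.3
tool_pos: [0.502, -0.1463, 0.1275]
eef_rot: [-0.739, -3.049, 0.004]
force: [-11.8, -3.4, 8.1]
finger_gap: 0.0089
finger_force: 27.7
```

{"method": "servo_tool", "body": {
  "deltas": [
    {"dp": [0,0,0],"angular": [0,0,-6]},
    {"dp": [0,0,0],"angular": [0,0,-12]},
    {"dp": [0,0,0],"angular": [0,0,-18]},
    {"dp": [0,0,0],"angular": [0,0,-24]},
    {"dp": [0,0,0],"angular": [0,0,-30]}
  ]
}}

```text
time: 8.8
tool_pos: [0.5018, -0.1473, 0.1275]
eef_rot: [0.075, -3.136, 0.005]
force: [-11.7, -8.1, 6.9]
finger_gap: 0.0092
finger_force: 27.6
```

{"method": "servo_tool", "body": {
  "deltas": [
    {"dp": [0,0,0],"angular": [0,0,-5]},
    {"dp": [0,0,0],"angular": [0,0,-9]},
    {"dp": [0,0,0],"angular": [0,0,-12]},
    {"dp": [0,0,0],"angular": [0,0,-13.6]},
    {"dp": [0,0,0],"angular": [0,0,-13.6]}
  ]
}}

```text
time: 9.3
tool_pos: [0.5019, -0.1477, 0.1275]
eef_rot: [0.44, -3.106, 0.005]
force: [-11.7, -9.2, 6.3]
finger_gap: 0.009
finger_force: 27.5
```

```bash
python3 - <<'E'
from h import *; st(); from station import sense; print(sense()["ft_torque"])
E
```

```text
t 9.3 p [ 0.5019 -0.1477  0.1275] psi 106.1 z [-0.004 -0.004 -1.   ] F [-11.67  -9.2    6.27] gap 0.009 ff 27.540582418441772 j [-0.43  0.07  1.88 -0.01  1.19 -2.28]
[-1.36684018  1.97754357 -0.05846538]
```

{"method": "servo_tool", "body": {
  "deltas": [
    {"dp": [0.1,-0.05,0],"angular": [0,0,0]},
    {"dp": [0.2,-0.1,0],"angular": [0,0,0]},
    {"dp": [0.3,-0.2,0],"angular": [0,0,0]},
    {"dp": [0.3,-0.2,0],"angular": [0,0,0]},
    {"dp": [0.3,-0.2,0],"angular": [0,0,0]}
  ]
}}

```text
time: 9.8
tool_pos: [0.5017, -0.1479, 0.1275]
eef_rot: [-0.44, 3.11, 0.0]
force: [-3.5, 1.9, 2.7]
finger_gap: 0.0089
finger_force: 27.1
```

{"method": "servo_tool", "body": {
  "deltas": [
    {"dp": [0,0,0],"angular": [0,0,0]},
    {"dp": [0,0,0],"angular": [0,0,0]},
    {"dp": [0,0,-1],"angular": [0,0,0]},
    {"dp": [0,0,-3],"angular": [0,0,0]},
    {"dp": [0,0,-6],"angular": [0,0,0]}
  ],
  "hand": -0.2
}}

```text
time: 10.3
tool_pos: [0.5006, -0.1475, 0.1869]
eef_rot: [0.44, -3.108, -0.003]
force: [0.3, 0.2, -0.3]
finger_gap: 0.034
finger_force: 0.0
```

{"method": "servo_tool", "body": {
  "deltas": [
    {"dp": [0,0,-3],"angular": [0,0,0]},
    {"dp": [0,0,-5],"angular": [0,0,8]},
    {"dp": [0,0,-5],"angular": [0,0,16]},
    {"dp": [0,0,-5],"angular": [0,0,24]},
    {"dp": [0,0,-5],"angular": [0,0,32]}
  ]
}}

```text
time: 10.8
tool_pos: [0.502, -0.1481, 0.2386]
eef_rot: [0.443, 3.109, -0.001]
force: [-0.4, 0.2, -1.5]
finger_gap: 0.0339
finger_force: 0.0
```

```bash
python3 - <<'E'
from h import *; st(); print(rel([.5025,0.0,.235],16.1))
E
```

```text
t 10.8 p [ 0.502  -0.1481  0.2386] psi 73.8 z [ 0.002 -0.001 -1.   ] F [-0.37  0.23 -1.52] gap 0.0339 ff 0.0 j [-0.44 -0.04  1.77  0.    1.41 -1.73]
(array([ 4.09, 14.23,  0.35]), array([ 0. ,  0.1, 57.7]))
```

{"method": "servo_tool", "body": {
  "deltas": [
    {"dp": [0.8,2.8,0],"angular": [0,0,8]},
    {"dp": [1.6,5.7,0],"angular": [0,0,16]},
    {"dp": [2.4,8.5,0],"angular": [0,0,24]},
    {"dp": [3.3,11.4,0],"angular": [0,0,32]},
    {"dp": [4.1,14.2,0],"angular": [0,0,40]}
  ]
}}

```text
time: 11.3
tool_pos: [0.5012, 0.001, 0.2383]
eef_rot: [1.48, 2.77, 0.001]
force: [0.2, -0.0, 0.1]
finger_gap: 0.0341
finger_force: 0.0
```

{"method": "servo_tool", "body": {
  "deltas": [
    {"dp": [0,0,0],"angular": [0,0,8]},
    {"dp": [0,0,0],"angular": [0,0,14]},
    {"dp": [0,0,0],"angular": [0,0,17.7]},
    {"dp": [0,0,0],"angular": [0,0,17.7]},
    {"dp": [0,0,0],"angular": [0,0,17.7]}
  ]
}}

```text
time: 11.8
tool_pos: [0.5013, -0.0002, 0.2379]
eef_rot: [1.879, 2.517, 0.001]
force: [0.3, 0.1, 0.1]
finger_gap: 0.0342
finger_force: 0.0
```

```bash
python3 - <<'E'
from h import *; from station import *
st(); print(rel([.5025,0.0,.12],16.1))
ims=[]
for n in("top","scene"):
    f=read_camera(n)["frame"]
    x,y=(260,120) if n=="top" else (260,150)
    ims.append(cv2.resize(f[y:y+150,x:x+133],None,fx=3,fy=3,interpolation=cv2.INTER_CUBIC))
cv2.imwrite("pics/c4.png",np.hstack(ims))
E
```

```text
t 11.8 p [ 5.013e-01 -2.000e-04  2.379e-01] psi 16.5 z [ 0.001 -0.    -1.   ] F [0.35 0.12 0.11] gap 0.0342 ff 0.0 j [-0.16 -0.09  1.82  0.    1.41 -0.45]
(array([-1.000e-02,  1.100e-01,  1.179e+01]), array([0. , 0. , 0.4]))
```

View pics/c4.png

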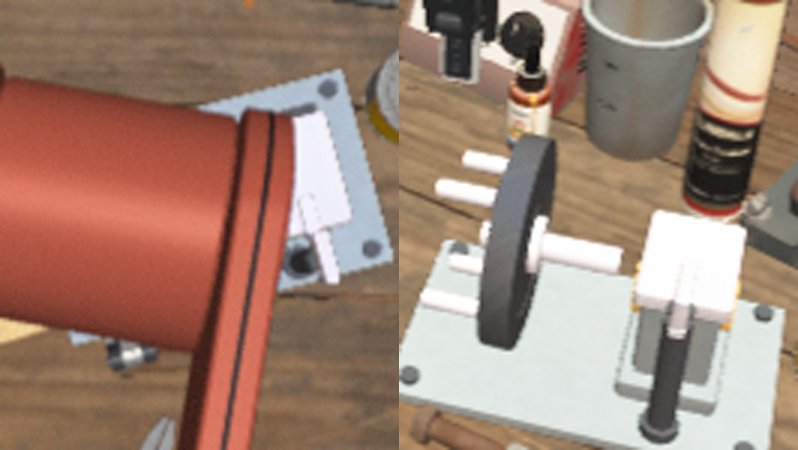

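The picture shows the bar over the cap and parallel to its sides, with the top view running from (330,280) to (305,195). The wheel is untouched. Next I'll go down over the uppermost peg.

{"method": "servo_tool", "body": {
  "deltas": [
    {"dp": [0,0,1.5],"angular": [0,0,0]},
    {"dp": [0,0,3],"angular": [0,0,0]},
    {"dp": [0,0,4.5],"angular": [0,0,0]},
    {"dp": [0,0,6],"angular": [0,0,0]},
    {"dp": [0,0,7],"angular": [0,0,0]}
  ]
}}

```text
time: 12.4
tool_pos: [0.4999, -0.0001, 0.1649]
eef_rot: [-1.88, -2.514, 0.002]
force: [-0.3, 0.0, -0.1]
finger_gap: 0.034
finger_force: 0.0
```

{"method": "servo_tool", "body": {
  "deltas": [
    {"dp": [0,-0.1,0.5],"angular": [0,0,0]},
    {"dp": [0,-0.1,1.0],"angular": [0,0,0]},
    {"dp": [0,-0.1,1.5],"angular": [0,0,0]},
    {"dp": [0,-0.1,2],"angular": [0,0,0]},
    {"dp": [0,-0.1,2.5],"angular": [0,0,0]}
  ]
}}

```text
time: 12.9
tool_pos: [0.5005, -0.0005, 0.1424]
eef_rot: [1.881, 2.515, 0.001]
force: [-0.6, 1.2, -0.7]
finger_gap: 0.0343
finger_force: 0.0
```

{"method": "servo_tool", "body": {
  "deltas": [
    {"dp": [0,0,0.5],"angular": [0,0,0]},
    {"dp": [0,0,1.0],"angular": [0,0,0]},
    {"dp": [0,0,1.5],"angular": [0,0,0]},
    {"dp": [0,0,2.0],"angular": [0,0,0]},
    {"dp": [0,0,2.0],"angular": [0,0,0]}
  ]
}}

```text
time: 13.4
tool_pos: [0.4995, -0.0004, 0.1214]
eef_rot: [-1.881, -2.514, 0.001]
force: [0.1, 0.3, -1.2]
finger_gap: 0.0341
finger_force: 0.0
```

{"method": "servo_tool", "body": {
  "deltas": [
    {"dp": [0,0,0],"angular": [0,0,0]},
    {"dp": [0,0,0],"angular": [0,0,0]},
    {"dp": [0,0,0],"angular": [0,0,0]},
    {"dp": [0,0,0],"angular": [0,0,0]},
    {"dp": [0,0,0],"angular": [0,0,0]}
  ],
  "hand": -0.68,
  "force": 20
}}

```text
time: 13.9
tool_pos: [0.5015, -0.0002, 0.1229]
eef_rot: [1.881, 2.514, 0.004]
force: [5.6, 1.3, -3.1]
finger_gap: 0.0139
finger_force: 2.7
```

```bash
python3 - <<'E'
from h import *; st()
E
```

```text
t 13.9 p [ 5.015e-01 -2.000e-04  1.229e-01] psi 16.4 z [ 0.003  0.    -1.   ] F [ 5.6   1.31 -3.06] gap 0.0139 ff 2.7218755334615707 j [-0.16  0.02  1.94  0.    1.18 -0.45]
```

{"method": "servo_tool", "body": {
  "deltas": [
    {"dp": [0,0.1,-0.03],"angular": [0,0,0]},
    {"dp": [0,0.21,-0.06],"angular": [0,0,0]},
    {"dp": [0,0.31,-0.09],"angular": [0,0,0]},
    {"dp": [0,0.42,-0.12],"angular": [0,0,0]},
    {"dp": [0,0.52,-0.15],"angular": [0,0,0]}
  ]
}}

```text
time: 14.4
tool_pos: [0.5048, 0.0009, 0.1239]
eef_rot: [-1.881, -2.515, 0.001]
force: [-1.1, -0.5, 1.0]
finger_gap: 0.0134
finger_force: 0.7
```

{"method": "servo_tool", "body": {
  "deltas": [
    {"dp": [0,0.11,-0.02],"angular": [0,0,0]},
    {"dp": [0,0.22,-0.04],"angular": [0,0,0]},
    {"dp": [0,0.32,-0.06],"angular": [0,0,0]},
    {"dp": [0,0.43,-0.08],"angular": [0,0,0]},
    {"dp": [0,0.54,-0.09],"angular": [0,0,0]}
  ]
}}

```text
time: 14.9
tool_pos: [0.5104, 0.0025, 0.1248]
eef_rot: [1.882, 2.516, 0.0]
force: [-1.2, -0.5, 0.1]
finger_gap: 0.0136
finger_force: 0.5
```

{"method": "servo_tool", "body": {
  "deltas": [
    {"dp": [0,0.11,-0.01],"angular": [0,0,0]},
    {"dp": [0,0.22,-0.02],"angular": [0,0,0]},
    {"dp": [0,0.33,-0.03],"angular": [0,0,0]},
    {"dp": [0,0.43,-0.04],"angular": [0,0,0]},
    {"dp": [0,0.54,-0.04],"angular": [0,0,0]}
  ]
}}

```text
time: 15.4
tool_pos: [0.5155, 0.004, 0.1252]
eef_rot: [1.882, 2.516, 0.0]
force: [0.3, -1.1, -0.2]
finger_gap: 0.0136
finger_force: 0.4
```

{"method": "servo_tool", "body": {
  "deltas": [
    {"dp": [0,0.11,0],"angular": [0,0,0]},
    {"dp": [0,0.22,0],"angular": [0,0,0]},
    {"dp": [0,0.33,0.01],"angular": [0,0,0]},
    {"dp": [0,0.43,0.01],"angular": [0,0,0]},
    {"dp": [0,0.54,0.02],"angular": [0,0,0]}
  ]
}}

```text
time: 15.9
tool_pos: [0.5207, 0.0055, 0.125]
eef_rot: [-1.882, -2.516, 0.0]
force: [-1.1, -0.1, 0.1]
finger_gap: 0.0137
finger_force: 0.4
```

{"method": "servo_tool", "body": {
  "deltas": [
    {"dp": [0,0.11,0.01],"angular": [0,0,0]},
    {"dp": [0,0.22,0.03],"angular": [0,0,0]},
    {"dp": [0,0.32,0.05],"angular": [0,0,0]},
    {"dp": [0,0.43,0.06],"angular": [0,0,0]},
    {"dp": [0,0.54,0.08],"angular": [0,0,0]}
  ]
}}

```text
time: 16.4
tool_pos: [0.5259, 0.0071, 0.1242]
eef_rot: [-1.882, -2.516, 0.0]
force: [-0.9, -1.0, 0.6]
finger_gap: 0.0139
finger_force: 0.4
```

{"method": "servo_tool", "body": {
  "deltas": [
    {"dp": [0,0.11,0.02],"angular": [0,0,0]},
    {"dp": [0,0.21,0.05],"angular": [0,0,0]},
    {"dp": [0,0.32,0.08],"angular": [0,0,0]},
    {"dp": [0,0.42,0.1],"angular": [0,0,0]},
    {"dp": [0,0.53,0.13],"angular": [0,0,0]}
  ]
}}

```text
time: 16.9
tool_pos: [0.531, 0.0086, 0.1229]
eef_rot: [1.882, 2.516, -0.0]
force: [-0.6, -0.8, 0.9]
finger_gap: 0.0137
finger_force: 0.4
```

{"method": "servo_tool", "body": {
  "deltas": [
    {"dp": [0,0.1,0.04],"angular": [0,0,0]},
    {"dp": [0,0.2,0.07],"angular": [0,0,0]},
    {"dp": [0,0.31,0.11],"angular": [0,0,0]},
    {"dp": [0,0.41,0.15],"angular": [0,0,0]},
    {"dp": [0,0.51,0.19],"angular": [0,0,0]}
  ]
}}

```text
time: 17.4
tool_pos: [0.5359, 0.01, 0.121]
eef_rot: [-1.882, -2.516, 0.0]
force: [-1.1, -0.4, 0.2]
finger_gap: 0.0138
finger_force: 0.5
```

{"method": "servo_tool", "body": {
  "deltas": [
    {"dp": [0,0.1,0.05],"angular": [0,0,0]},
    {"dp": [0,0.2,0.1],"angular": [0,0,0]},
    {"dp": [0,0.29,0.14],"angular": [0,0,0]},
    {"dp": [0,0.39,0.19],"angular": [0,0,0]},
    {"dp": [0,0.49,0.24],"angular": [0,0,0]}
  ]
}}

```text
time: 17.9
tool_pos: [0.5405, 0.0114, 0.1185]
eef_rot: [-1.882, -2.516, 0.0]
force: [-0.5, 0.1, -0.1]
finger_gap: 0.0136
finger_force: 0.5
```

{"method": "servo_tool", "body": {
  "deltas": [
    {"dp": [0,0.09,0.06],"angular": [0,0,0]},
    {"dp": [0,0.18,0.12],"angular": [0,0,0]},
    {"dp": [0,0.28,0.17],"angular": [0,0,0]},
    {"dp": [0,0.37,0.23],"angular": [0,0,0]},
    {"dp": [0,0.46,0.29],"angular": [0,0,0]}
  ]
}}

```text
time: 18.4
tool_pos: [0.545, 0.0127, 0.1156]
eef_rot: [-1.882, -2.516, 0.0]
force: [-1.3, 0.5, 1.2]
finger_gap: 0.0135
finger_force: 0.6
```

{"method": "servo_tool", "body": {
  "deltas": [
    {"dp": [0,0.09,0.07],"angular": [0,0,0]},
    {"dp": [0,0.17,0.13],"angular": [0,0,0]},
    {"dp": [0,0.26,0.2],"angular": [0,0,0]},
    {"dp": [0,0.34,0.27],"angular": [0,0,0]},
    {"dp": [0,0.43,0.34],"angular": [0,0,0]}
  ]
}}

```text
time: 18.9
tool_pos: [0.549, 0.0139, 0.1122]
eef_rot: [-1.882, -2.516, 0.0]
force: [-1.5, -0.9, 0.4]
finger_gap: 0.0137
finger_force: 0.8
```

```bash
python3 - <<'E'
from h import *; st()
from station import *
f=read_camera("scene")["frame"]; x,y=260,150
cv2.imwrite("pics/s5.png",cv2.resize(f[y:y+150,x:x+150],None,fx=4,fy=4,interpolation=cv2.INTER_CUBIC))
E
```

```text
t 18.9 p [0.549  0.0139 0.1122] psi 16.4 z [-0. -0. -1.] F [-1.49 -0.86  0.38] gap 0.0137 ff 0.7612965814769268 j [-0.12  0.15  1.83 -0.    1.17 -0.4 ]
```

{"method": "servo_tool", "body": {
  "deltas": [
    {"dp": [0,0,0],"angular": [0,0,0]},
    {"dp": [0,0,0],"angular": [0,0,0]},
    {"dp": [0,0,-1],"angular": [0,0,0]},
    {"dp": [0,0,-3],"angular": [0,0,0]},
    {"dp": [0,0,-5],"angular": [0,0,0]}
  ],
  "hand": -0.3
}}

```text
time: 19.45
tool_pos: [0.5489, 0.0139, 0.1633]
eef_rot: [-1.882, -2.515, 0.0]
force: [0.6, -0.4, 0.2]
finger_gap: 0.0297
finger_force: 0.0
```

{"method": "servo_tool", "body": {
  "deltas": [
    {"dp": [0,-1,-1.5],"angular": [0,0,0]},
    {"dp": [0,-3,-1.5],"angular": [0,0,0]},
    {"dp": [0,-5,-1.5],"angular": [0,0,0]},
    {"dp": [0,-7,-1.5],"angular": [0,0,0]},
    {"dp": [0,-7.2,-1.5],"angular": [0,0,0]}
  ]
}}

```text
time: 19.95
tool_pos: [0.4788, -0.0067, 0.178]
eef_rot: [1.882, 2.515, 0.0]
force: [0.2, 0.3, 0.6]
finger_gap: 0.0299
finger_force: 0.0
```

{"method": "servo_tool", "body": {
  "deltas": [
    {"dp": [0,0,0.5],"angular": [0,0,0]},
    {"dp": [0,0,1.5],"angular": [0,0,0]},
    {"dp": [0,0,2.5],"angular": [0,0,0]},
    {"dp": [0,0,3.5],"angular": [0,0,0]},
    {"dp": [0,0,4],"angular": [0,0,0]}
  ]
}}

```text
time: 20.45
tool_pos: [0.4791, -0.0062, 0.1352]
eef_rot: [-1.88, -2.514, 0.002]
force: [0.6, 0.9, -0.3]
finger_gap: 0.0302
finger_force: 0.0
```

{"method": "servo_tool", "body": {
  "deltas": [
    {"dp": [0,0,0.5],"angular": [0,0,0]},
    {"dp": [0,0,1.0],"angular": [0,0,0]},
    {"dp": [0,0,1.5],"angular": [0,0,0]},
    {"dp": [0,0,2],"angular": [0,0,0]},
    {"dp": [0,0,2.2],"angular": [0,0,0]}
  ]
}}

```text
time: 20.95
tool_pos: [0.4797, -0.0064, 0.1148]
eef_rot: [-1.882, -2.515, 0.0]
force: [-0.4, 0.5, 0.3]
finger_gap: 0.03
finger_force: 0.0
```

```bash
python3 - <<'E'
from h import *; st()
from station import *
f=read_camera("scene")["frame"]; x,y=250,170
cv2.imwrite("pics/s6.png",cv2.resize(f[y:y+100,x:x+130],None,fx=6,fy=6,interpolation=cv2.INTER_CUBIC))
E
```

```text
t 20.95 p [ 0.4797 -0.0064  0.1148] psi 16.4 z [-0.001  0.    -1.   ] F [-0.36  0.51  0.34] gap 0.03 ff 0.0 j [-0.18 -0.02  2.    0.    1.16 -0.46]
```

View pics/s6.png

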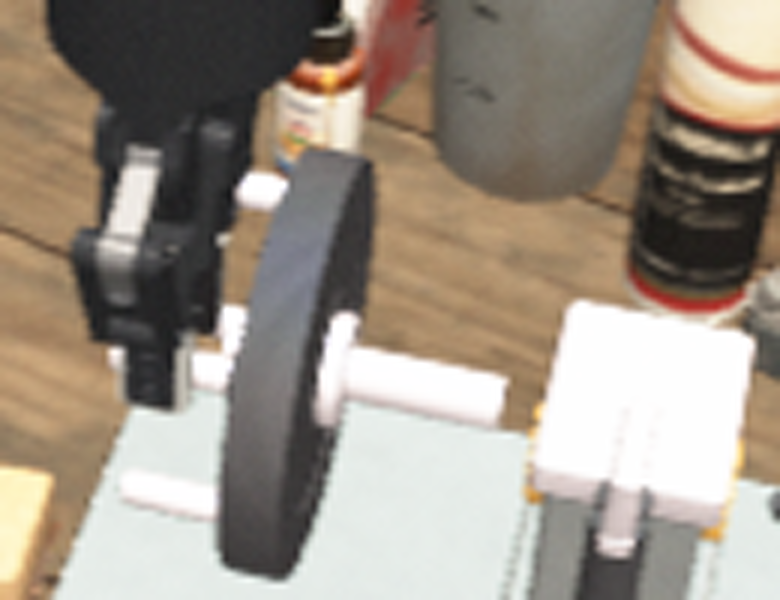

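The picture shows the fingers straddling the peg at about (165,365), with the other pegs clear at (260,190) and (170,490). I'll close loosely and lead it on.

{"method": "servo_tool", "body": {
  "deltas": [
    {"dp": [0,0,0],"angular": [0,0,0]},
    {"dp": [0,0,0],"angular": [0,0,0]},
    {"dp": [0,0,0],"angular": [0,0,0]},
    {"dp": [0,0,0],"angular": [0,0,0]},
    {"dp": [0,0,0],"angular": [0,0,0]}
  ],
  "hand": -0.68
}}

```text
time: 21.5
tool_pos: [0.4799, -0.0065, 0.1154]
eef_rot: [-1.882, -2.516, 0.0]
force: [-1.8, -0.7, 0.3]
finger_gap: 0.0134
finger_force: 0.9
```

{"method": "servo_tool", "body": {
  "deltas": [
    {"dp": [0,0.08,-0.1],"angular": [0,0,0]},
    {"dp": [0,0.17,-0.19],"angular": [0,0,0]},
    {"dp": [0,0.25,-0.29],"angular": [0,0,0]},
    {"dp": [0,0.34,-0.38],"angular": [0,0,0]},
    {"dp": [0,0.42,-0.48],"angular": [0,0,0]}
  ]
}}

```text
time: 22.0
tool_pos: [0.4831, -0.0056, 0.12]
eef_rot: [-1.881, -2.514, 0.003]
force: [-6.7, -3.0, 3.5]
finger_gap: 0.0136
finger_force: 3.4
```

{"method": "servo_tool", "body": {
  "deltas": [
    {"dp": [0,0.1,-0.08],"angular": [0,0,0]},
    {"dp": [0,0.19,-0.17],"angular": [0,0,0]},
    {"dp": [0,0.29,-0.25],"angular": [0,0,0]},
    {"dp": [0,0.38,-0.34],"angular": [0,0,0]},
    {"dp": [0,0.48,-0.42],"angular": [0,0,0]}
  ]
}}

```text
time: 22.5
tool_pos: [0.4868, -0.0045, 0.1244]
eef_rot: [-1.88, -2.513, 0.006]
force: [-10.9, -3.4, 6.7]
finger_gap: 0.014
finger_force: 6.0
```

{"method": "servo_tool", "body": {
  "deltas": [
    {"dp": [0,0.1,-0.07],"angular": [0,0,0]},
    {"dp": [0,0.21,-0.14],"angular": [0,0,0]},
    {"dp": [0,0.31,-0.21],"angular": [0,0,0]},
    {"dp": [0,0.42,-0.29],"angular": [0,0,0]},
    {"dp": [0,0.52,-0.36],"angular": [0,0,0]}
  ]
}}

```text
time: 23.0
tool_pos: [0.4913, -0.0032, 0.1286]
eef_rot: [-1.879, -2.513, 0.007]
force: [-15.0, -4.7, 13.2]
finger_gap: 0.014
finger_force: 8.8
```

{"method": "servo_tool", "body": {
  "deltas": [
    {"dp": [0,0.11,-0.06],"angular": [0,0,0]},
    {"dp": [0,0.22,-0.12],"angular": [0,0,0]},
    {"dp": [0,0.34,-0.18],"angular": [0,0,0]},
    {"dp": [0,0.45,-0.23],"angular": [0,0,0]},
    {"dp": [0,0.56,-0.29],"angular": [0,0,0]}
  ]
}}

```text
time: 23.5
tool_pos: [0.4969, -0.0016, 0.1327]
eef_rot: [-1.879, -2.513, 0.007]
force: [-18.2, -3.2, 22.3]
finger_gap: 0.0136
finger_force: 11.7
```

```bash
python3 - <<'E'
from h import *; st()
E
```

```text
t 23.5 p [ 0.4969 -0.0016  0.1327] psi 16.4 z [-0.005 -0.002 -1.   ] F [-18.19  -3.17  22.32] gap 0.0136 ff 11.709913909435272 j [-0.16  0.    1.94 -0.    1.21 -0.45]
```

{"method": "servo_tool", "body": {
  "deltas": [
    {"dp": [0,-0.1,-0.1],"angular": [0,0,0]},
    {"dp": [0,-0.2,-0.3],"angular": [0,0,0]},
    {"dp": [0,-0.3,-0.5],"angular": [0,0,0]},
    {"dp": [0,-0.3,-1],"angular": [0,0,0]},
    {"dp": [0,-0.3,-1],"angular": [0,0,0]}
  ],
  "hand": -0.3
}}

```text
time: 24.0
tool_pos: [0.4967, -0.0017, 0.1416]
eef_rot: [1.881, 2.515, 0.001]
force: [-0.3, 0.3, 0.9]
finger_gap: 0.0302
finger_force: 0.0
```

{"method": "servo_tool", "body": {
  "deltas": [
    {"dp": [0,0,0.5],"angular": [0,0,0]},
    {"dp": [0,0,1.0],"angular": [0,0,0]},
    {"dp": [0,0,1.5],"angular": [0,0,0]},
    {"dp": [0,0,2.0],"angular": [0,0,0]},
    {"dp": [0,0,2.2],"angular": [0,0,0]}
  ]
}}

```text
time: 24.5
tool_pos: [0.4955, -0.0016, 0.1177]
eef_rot: [-1.881, -2.514, 0.001]
force: [0.0, 0.1, 0.6]
finger_gap: 0.03
finger_force: 0.0
```

```bash
python3 - <<'E'
from h import *; st()
from station import *
q=np.load("q.npy")
f=read_camera("scene")["frame"]; x,y=250,170
a=cv2.resize(f[y:y+100,x:x+130],None,fx=6,fy=6,interpolation=cv2.INTER_CUBIC)
for al in(-30,60,150):
  k=np.radians(al)
  for Y in(.065,.105):
    u=(proj("scene",S2W(q,[.052*np.sin(k),Y,.095+.052*np.cos(k)]))[0]-[x,y]+.5)*6; cv2.circle(a,tuple(int(v) for v in u),4,(0,255,0),-1)
cv2.imwrite("pics/s7.png",a)
E
```

```text
t 24.5 p [ 0.4955 -0.0016  0.1177] psi 16.4 z [-0.002  0.    -1.   ] F [0.02 0.07 0.63] gap 0.03 ff 0.0 j [-0.16  0.01  1.96  0.    1.17 -0.45]
```

View pics/s7.png

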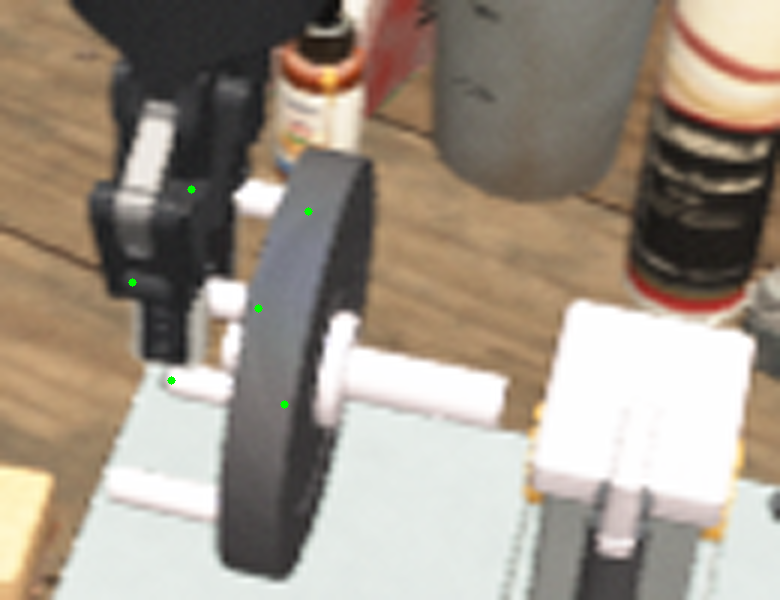

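The overlay fits a wheel angle with the uppermost peg at about −30°: the predicted tip (171,380) lands on the visible peg tip. The fingertip is now well below the peg, so I'll close loosely and lead it.

{"method": "servo_tool", "body": {
  "deltas": [
    {"dp": [0,0,0],"angular": [0,0,0]},
    {"dp": [0,0,0],"angular": [0,0,0]},
    {"dp": [0,0,0],"angular": [0,0,0]},
    {"dp": [0,0,0],"angular": [0,0,0]},
    {"dp": [0,0,0],"angular": [0,0,0]}
  ],
  "hand": -0.68
}}

```text
time: 25.05
tool_pos: [0.4959, -0.0017, 0.1188]
eef_rot: [-1.882, -2.515, 0.001]
force: [-1.1, -1.0, -0.5]
finger_gap: 0.014
finger_force: 0.9
```

{"method": "servo_tool", "body": {
  "deltas": [
    {"dp": [0,0.1,-0.05],"angular": [0,0,0]},
    {"dp": [0,0.19,-0.1],"angular": [0,0,0]},
    {"dp": [0,0.29,-0.15],"angular": [0,0,0]},
    {"dp": [0,0.39,-0.2],"angular": [0,0,0]},
    {"dp": [0,0.49,-0.25],"angular": [0,0,0]}
  ]
}}

```text
time: 25.55
tool_pos: [0.5003, -0.0004, 0.1215]
eef_rot: [-1.881, -2.515, 0.002]
force: [-6.5, -0.6, 4.0]
finger_gap: 0.0138
finger_force: 3.2
```

{"method": "servo_tool", "body": {
  "deltas": [
    {"dp": [0,0.1,-0.04],"angular": [0,0,0]},
    {"dp": [0,0.2,-0.08],"angular": [0,0,0]},
    {"dp": [0,0.31,-0.12],"angular": [0,0,0]},
    {"dp": [0,0.41,-0.16],"angular": [0,0,0]},
    {"dp": [0,0.51,-0.2],"angular": [0,0,0]}
  ]
}}

```text
time: 26.05
tool_pos: [0.5053, 0.001, 0.124]
eef_rot: [-1.881, -2.515, 0.002]
force: [-7.7, -1.8, 6.9]
finger_gap: 0.014
finger_force: 3.9
```

{"method": "servo_tool", "body": {
  "deltas": [
    {"dp": [0,0.11,-0.03],"angular": [0,0,0]},
    {"dp": [0,0.21,-0.06],"angular": [0,0,0]},
    {"dp": [0,0.32,-0.08],"angular": [0,0,0]},
    {"dp": [0,0.42,-0.11],"angular": [0,0,0]},
    {"dp": [0,0.53,-0.14],"angular": [0,0,0]}
  ]
}}

```text
time: 26.55
tool_pos: [0.5105, 0.0024, 0.1255]
eef_rot: [-1.881, -2.515, 0.001]
force: [-6.0, -1.9, 6.6]
finger_gap: 0.0139
finger_force: 3.7
```

```bash
python3 - <<'E'
from h import *; st()
E
```

```text
t 26.55 p [0.5105 0.0024 0.1255] psi 16.4 z [-0.001 -0.    -1.   ] F [-6.   -1.92  6.63] gap 0.0139 ff 3.665994554758072 j [-0.15  0.04  1.91 -0.    1.19 -0.44]
```

{"method": "servo_tool", "body": {
  "deltas": [
    {"dp": [0,0.11,-0.02],"angular": [0,0,0]},
    {"dp": [0,0.21,-0.04],"angular": [0,0,0]},
    {"dp": [0,0.32,-0.05],"angular": [0,0,0]},
    {"dp": [0,0.43,-0.07],"angular": [0,0,0]},
    {"dp": [0,0.54,-0.09],"angular": [0,0,0]}
  ]
}}

```text
time: 27.05
tool_pos: [0.5158, 0.0039, 0.1264]
eef_rot: [-1.882, -2.515, 0.001]
force: [-6.8, -0.9, 5.6]
finger_gap: 0.0136
finger_force: 3.5
```

{"method": "servo_tool", "body": {
  "deltas": [
    {"dp": [0,0.11,-0.01],"angular": [0,0,0]},
    {"dp": [0,0.22,-0.01],"angular": [0,0,0]},
    {"dp": [0,0.33,-0.02],"angular": [0,0,0]},
    {"dp": [0,0.43,-0.02],"angular": [0,0,0]},
    {"dp": [0,0.54,-0.03],"angular": [0,0,0]}
  ]
}}

```text
time: 27.55
tool_pos: [0.521, 0.0054, 0.1267]
eef_rot: [-1.882, -2.515, 0.001]
force: [-7.3, -1.9, 5.7]
finger_gap: 0.0137
finger_force: 3.4
```

{"method": "servo_tool", "body": {
  "deltas": [
    {"dp": [0,0.11,0.01],"angular": [0,0,0]},
    {"dp": [0,0.22,0.01],"angular": [0,0,0]},
    {"dp": [0,0.33,0.02],"angular": [0,0,0]},
    {"dp": [0,0.43,0.02],"angular": [0,0,0]},
    {"dp": [0,0.54,0.03],"angular": [0,0,0]}
  ]
}}

```text
time: 28.05
tool_pos: [0.5261, 0.007, 0.1263]
eef_rot: [-1.882, -2.515, 0.001]
force: [-6.0, -1.4, 4.9]
finger_gap: 0.0136
finger_force: 3.3
```

{"method": "servo_tool", "body": {
  "deltas": [
    {"dp": [0,0.11,0.02],"angular": [0,0,0]},
    {"dp": [0,0.21,0.04],"angular": [0,0,0]},
    {"dp": [0,0.32,0.05],"angular": [0,0,0]},
    {"dp": [0,0.43,0.07],"angular": [0,0,0]},
    {"dp": [0,0.54,0.09],"angular": [0,0,0]}
  ]
}}

```text
time: 28.55
tool_pos: [0.5313, 0.0085, 0.1254]
eef_rot: [-1.882, -2.515, 0.001]
force: [-6.5, -1.6, 4.6]
finger_gap: 0.0138
finger_force: 3.3
```

{"method": "servo_tool", "body": {
  "deltas": [
    {"dp": [0,0.11,0.03],"angular": [0,0,0]},
    {"dp": [0,0.21,0.06],"angular": [0,0,0]},
    {"dp": [0,0.32,0.08],"angular": [0,0,0]},
    {"dp": [0,0.42,0.11],"angular": [0,0,0]},
    {"dp": [0,0.53,0.14],"angular": [0,0,0]}
  ]
}}

```text
time: 29.05
tool_pos: [0.5363, 0.0099, 0.124]
eef_rot: [-1.882, -2.515, 0.001]
force: [-7.1, -2.1, 6.0]
finger_gap: 0.0137
finger_force: 3.4
```

{"method": "servo_tool", "body": {
  "deltas": [
    {"dp": [0,0.1,0.04],"angular": [0,0,0]},
    {"dp": [0,0.2,0.08],"angular": [0,0,0]},
    {"dp": [0,0.31,0.12],"angular": [0,0,0]},
    {"dp": [0,0.41,0.16],"angular": [0,0,0]},
    {"dp": [0,0.51,0.2],"angular": [0,0,0]}
  ]
}}

```text
time: 29.55
tool_pos: [0.5412, 0.0114, 0.122]
eef_rot: [-1.881, -2.515, 0.002]
force: [-6.5, -2.6, 5.1]
finger_gap: 0.0137
finger_force: 3.6
```

```bash
python3 - <<'E'
from h import *; st()
E
```

```text
t 29.55 p [0.5412 0.0114 0.122 ] psi 16.4 z [-0.001 -0.001 -1.   ] F [-6.52 -2.62  5.14] gap 0.0137 ff 3.6400479823350906 j [-0.12  0.12  1.84 -0.    1.19 -0.41]
```

{"method": "servo_tool", "body": {
  "deltas": [
    {"dp": [0,-0.15,-0.02],"angular": [0,0,0]},
    {"dp": [0,-0.3,-0.06],"angular": [0,0,0]},
    {"dp": [0,-0.42,-0.1],"angular": [0,0,0]},
    {"dp": [0,-0.53,-0.14],"angular": [0,0,0]},
    {"dp": [0,-0.64,-0.18],"angular": [0,0,0]}
  ]
}}

```text
time: 30.05
tool_pos: [0.5365, 0.0101, 0.1239]
eef_rot: [1.881, 2.514, 0.003]
force: [4.0, 1.9, 1.2]
finger_gap: 0.0135
finger_force: 2.4
```

{"method": "servo_tool", "body": {
  "deltas": [
    {"dp": [0,-0.11,-0.03],"angular": [0,0,0]},
    {"dp": [0,-0.21,-0.06],"angular": [0,0,0]},
    {"dp": [0,-0.32,-0.08],"angular": [0,0,0]},
    {"dp": [0,-0.42,-0.11],"angular": [0,0,0]},
    {"dp": [0,-0.53,-0.14],"angular": [0,0,0]}
  ]
}}

```text
time: 30.55
tool_pos: [0.5319, 0.0087, 0.1259]
eef_rot: [1.88, 2.513, 0.005]
force: [5.8, 4.0, 4.5]
finger_gap: 0.0138
finger_force: 3.0
```

{"method": "servo_tool", "body": {
  "deltas": [
    {"dp": [0,-0.11,-0.02],"angular": [0,0,0]},
    {"dp": [0,-0.21,-0.04],"angular": [0,0,0]},
    {"dp": [0,-0.32,-0.05],"angular": [0,0,0]},
    {"dp": [0,-0.43,-0.07],"angular": [0,0,0]},
    {"dp": [0,-0.54,-0.09],"angular": [0,0,0]}
  ]
}}

```text
time: 31.05
tool_pos: [0.5271, 0.0071, 0.1272]
eef_rot: [1.88, 2.513, 0.005]
force: [6.4, 3.9, 4.9]
finger_gap: 0.0139
finger_force: 3.1
```

{"method": "servo_tool", "body": {
  "deltas": [
    {"dp": [0,-0.11,-0.01],"angular": [0,0,0]},
    {"dp": [0,-0.22,-0.01],"angular": [0,0,0]},
    {"dp": [0,-0.33,-0.02],"angular": [0,0,0]},
    {"dp": [0,-0.43,-0.02],"angular": [0,0,0]},
    {"dp": [0,-0.54,-0.03],"angular": [0,0,0]}
  ]
}}

```text
time: 31.55
tool_pos: [0.5221, 0.0054, 0.1276]
eef_rot: [1.879, 2.512, 0.005]
force: [6.2, 2.9, 5.2]
finger_gap: 0.0136
finger_force: 3.1
```

{"method": "servo_tool", "body": {
  "deltas": [
    {"dp": [0,-0.11,0.01],"angular": [0,0,0]},
    {"dp": [0,-0.22,0.01],"angular": [0,0,0]},
    {"dp": [0,-0.33,0.02],"angular": [0,0,0]},
    {"dp": [0,-0.43,0.02],"angular": [0,0,0]},
    {"dp": [0,-0.54,0.03],"angular": [0,0,0]}
  ]
}}

```text
time: 32.05
tool_pos: [0.517, 0.0038, 0.1274]
eef_rot: [1.879, 2.512, 0.005]
force: [5.8, 1.5, 4.8]
finger_gap: 0.0138
finger_force: 3.1
```

{"method": "servo_tool", "body": {
  "deltas": [
    {"dp": [0,-0.11,0.02],"angular": [0,0,0]},
    {"dp": [0,-0.21,0.04],"angular": [0,0,0]},
    {"dp": [0,-0.32,0.05],"angular": [0,0,0]},
    {"dp": [0,-0.43,0.07],"angular": [0,0,0]},
    {"dp": [0,-0.54,0.09],"angular": [0,0,0]}
  ]
}}

```text
time: 32.55
tool_pos: [0.5118, 0.0022, 0.1265]
eef_rot: [1.879, 2.512, 0.005]
force: [6.1, 2.0, 4.4]
finger_gap: 0.0136
finger_force: 3.2
```

```bash
python3 - <<'E'
from h import *; st()
E
```

```text
t 32.55 p [0.5118 0.0022 0.1265] psi 16.4 z [ 0.006 -0.    -1.   ] F [6.08 1.98 4.39] gap 0.0136 ff 3.206619769334793 j [-0.15  0.04  1.92  0.    1.18 -0.44]
```

```bash
cat > fit.py <<'E'
from h import *
q=np.load("q.npy"); ax=S2W(q,[0,.055,.095])[0]; u=np.array([np.cos(q[2]),np.sin(q[2])])
# leg, dir, x,y, Fx,Fy,Fz, ff  (leg1: peg A; leg2: next peg => A angle +90)
D=[(0,1,.5104,.0025,-1.2,-.5,.1,.5),(0,1,.5155,.004,.3,-1.1,-.2,.4),(0,1,.5207,.0055,-1.1,-.1,.1,.4),(0,1,.5259,.0071,-.9,-1,.6,.4),(0,1,.531,.0086,-.6,-.8,.9,.4),(0,1,.5359,.01,-1.1,-.4,.2,.5),(0,1,.5405,.0114,-.5,.1,-.1,.5),(0,1,.545,.0127,-1.3,.5,1.2,.6),(0,1,.549,.0139,-1.5,-.9,.4,.8),
(1,1,.5003,-.0004,-6.5,-.6,4,3.2),(1,1,.5053,.001,-7.7,-1.8,6.9,3.9),(1,1,.5105,.0024,-6,-1.9,6.6,3.7),(1,1,.5158,.0039,-6.8,-.9,5.6,3.5),(1,1,.521,.0054,-7.3,-1.9,5.7,3.4),(1,1,.5261,.007,-6,-1.4,4.9,3.3),(1,1,.5313,.0085,-6.5,-1.6,4.6,3.3),(1,1,.5363,.0099,-7.1,-2.1,6,3.4),(1,1,.5412,.0114,-6.5,-2.6,5.1,3.6),
(1,-1,.5319,.0087,5.8,4,4.5,3),(1,-1,.5271,.0071,6.4,3.9,4.9,3.1),(1,-1,.5221,.0054,6.2,2.9,5.2,3.1),(1,-1,.517,.0038,5.8,1.5,4.8,3.1),(1,-1,.5118,.0022,6.1,2,4.4,3.2)]
R=[]
for leg,d,x,y,fx,fy,fz,ff in D:
    X=(np.array([x,y])-ax[:2])@u-d*.0009; z=np.sqrt(.052**2-X**2); al=np.degrees(np.arcsin(X/.052)); Fu=-(fx*u[0]+fy*u[1])
    tau=Fu*z+fz*(X-d*.006); R.append((leg,d,al,tau,2*ff*z*d))
    print(leg,d,round(al,1),"Fu",round(Fu,2),"tau",round(tau,3),"2ff*z",round(2*ff*z,3),"with fz",round(2*ff*z*d+fz*(X-d*.006),3))
R=np.array(R)
for nm,sel in(("all",R[:,0]>-1),("leg1",R[:,0]==0),("leg2",R[:,0]==1)):
    S=R[sel]; A=np.radians(S[:,2])+S[:,0]*0+ (S[:,0]==0)*0
    al=np.radians(S[:,2]-90*(S[:,0]==0))  # angle of second peg
    r=least_squares(lambda p:p[2]*S[:,1]+p[0]*np.sin(al-p[1])-S[:,3],[.25,0,.3]); print(nm,"m,alpha_bottom deg,fric",r.x[0],np.degrees(r.x[1]),r.x[2],"rms",r.fun.std())
E
python3 fit.py
```

```text
0 1 -11.5 Fu 1.29 tau 0.064 2ff*z 0.051 with fz 0.049
0 1 -5.6 Fu 0.02 tau 0.003 2ff*z 0.041 with fz 0.044
0 1 0.4 Fu 1.08 tau 0.056 2ff*z 0.042 with fz 0.041
0 1 6.4 Fu 1.14 tau 0.059 2ff*z 0.041 with fz 0.041
0 1 12.3 Fu 0.8 tau 0.045 2ff*z 0.041 with fz 0.045
0 1 18.1 Fu 1.17 tau 0.06 2ff*z 0.049 with fz 0.051
0 1 23.8 Fu 0.45 tau 0.02 2ff*z 0.048 with fz 0.046
0 1 29.6 Fu 1.11 tau 0.074 2ff*z 0.054 with fz 0.078
0 1 35.0 Fu 1.69 tau 0.082 2ff*z 0.068 with fz 0.078
1 1 -23.7 Fu 6.41 tau 0.198 2ff*z 0.305 with fz 0.197
1 1 -17.6 Fu 7.9 tau 0.242 2ff*z 0.387 with fz 0.237
1 1 -11.5 Fu 6.29 tau 0.213 2ff*z 0.377 with fz 0.269
1 1 -5.3 Fu 6.78 tau 0.291 2ff*z 0.362 with fz 0.302
1 1 0.6 Fu 7.54 tau 0.361 2ff*z 0.354 with fz 0.323
1 1 6.5 Fu 6.15 tau 0.318 2ff*z 0.341 with fz 0.341
1 1 12.6 Fu 6.69 tau 0.364 2ff*z 0.335 with fz 0.36
1 1 18.5 Fu 7.4 tau 0.428 2ff*z 0.335 with fz 0.398
1 1 24.6 Fu 6.97 tau 0.409 2ff*z 0.34 with fz 0.42
1 -1 15.4 Fu -6.68 tau -0.246 2ff*z 0.301 with fz -0.212
1 -1 9.7 Fu -7.23 tau -0.299 2ff*z 0.318 with fz -0.246
1 -1 3.8 Fu -6.76 tau -0.302 2ff*z 0.322 with fz -0.273
1 -1 -2.1 Fu -5.99 tau -0.292 2ff*z 0.322 with fz -0.303
1 -1 -8.1 Fu -6.42 tau -0.336 2ff*z 0.329 with fz -0.335
all m,alpha_bottom deg,fric 0.2738932993605809 0.2996953356597211 0.3113239369833481 rms 0.02345854589002659
leg1 m,alpha_bottom deg,fric 0.23374015616074295 3.22041314736465 0.274407513721854 rms 0.020869683035293574
leg2 m,alpha_bottom deg,fric 0.26562046968665765 0.05131485806977846 0.31151314406048647 rms 0.024520745084514683
```

The fit puts the bottom at this peg's α ≈ 0°, with m ≈ 0.27 N m and friction ≈ 0.31 N m, both as expected. I'll lead it there and then grip.

{"method": "servo_tool", "body": {
  "deltas": [
    {"dp": [0,0.1,0],"angular": [0,0,0]},
    {"dp": [0,0.2,0],"angular": [0,0,0]},
    {"dp": [0,0.3,0],"angular": [0,0,0]},
    {"dp": [0,0.4,0],"angular": [0,0,0]},
    {"dp": [0,0.5,0],"angular": [0,0,0]}
  ]
}}

```text
time: 33.05
tool_pos: [0.5132, 0.0037, 0.1236]
eef_rot: [-1.88, -2.514, 0.003]
force: [-3.9, -0.8, 0.6]
finger_gap: 0.0135
finger_force: 2.4
```

{"method": "servo_tool", "body": {
  "deltas": [
    {"dp": [0,0.1,0],"angular": [0,0,0]},
    {"dp": [0,0.2,0],"angular": [0,0,0]},
    {"dp": [0,0.3,0],"angular": [0,0,0]},
    {"dp": [0,0.4,0],"angular": [0,0,0]},
    {"dp": [0,0.5,0],"angular": [0,0,0]}
  ]
}}

```text
time: 33.55
tool_pos: [0.5174, 0.0049, 0.1241]
eef_rot: [-1.88, -2.513, 0.005]
force: [-6.4, -2.1, 5.1]
finger_gap: 0.0138
finger_force: 3.3
```

```bash
python3 - <<'E'
from h import *; st(); print(rel([.5199,.0046,.1265],16.4))
E
```

```text
t 33.55 p [0.5174 0.0049 0.1241] psi 16.4 z [-0.004 -0.    -1.   ] F [-6.4  -2.09  5.05] gap 0.0138 ff 3.3194898068904877 j [-0.14  0.06  1.9  -0.    1.19 -0.43]
(array([-0.1 ,  0.23, -0.24]), array([-0.2, -0. ,  0. ]))
```

{"method": "servo_tool", "body": {
  "deltas": [
    {"dp": [0,0.1,0],"angular": [0,0,0]},
    {"dp": [0,0.2,0],"angular": [0,0,0]},
    {"dp": [0,0.3,0],"angular": [0,0,0]},
    {"dp": [0,0.3,0],"angular": [0,0,0]},
    {"dp": [0,0.3,0],"angular": [0,0,0]}
  ]
}}

```text
time: 34.05
tool_pos: [0.5205, 0.0057, 0.1242]
eef_rot: [-1.88, -2.514, 0.004]
force: [-5.9, -0.8, 4.4]
finger_gap: 0.0134
finger_force: 2.9
```

{"method": "servo_tool", "body": {
  "deltas": [
    {"dp": [0,0,0],"angular": [0,0,0]},
    {"dp": [0,0,0],"angular": [0,0,0]},
    {"dp": [0,0,0],"angular": [0,0,0]},
    {"dp": [0,0,0],"angular": [0,0,0]},
    {"dp": [0,0,0],"angular": [0,0,0]}
  ],
  "hand": -1,
  "force": 30
}}

```text
time: 34.55
tool_pos: [0.5204, 0.0057, 0.1243]
eef_rot: [-1.88, -2.513, 0.004]
force: [-5.9, -1.3, 5.2]
finger_gap: 0.0104
finger_force: 29.4
```

```bash
python3 - <<'E'
from h import *; st()
q=np.load("q.npy"); ax=S2W(q,[0,.055,.095])[0]; u=np.array([np.cos(q[2]),np.sin(q[2])])
from station import *
print("alpha",np.degrees(np.arcsin(((sense()["tool_pos"][:2]-ax[:2])@u)/.052)))
E
```

```text
t 34.55 p [0.5204 0.0057 0.1243] psi 16.4 z [-0.004 -0.    -1.   ] F [-5.88 -1.33  5.23] gap 0.0104 ff 29.44977879524231 j [-0.14  0.07  1.89 -0.    1.19 -0.43]
alpha 1.140060791033735
```

{"method": "servo_tool", "body": {
  "deltas": [
    {"dp": [0,-0.02,0],"angular": [0,0,0]},
    {"dp": [0,-0.04,0],"angular": [0,0,0]},
    {"dp": [0,-0.06,-0.03],"angular": [0,0,0]},
    {"dp": [0,-0.06,-0.05],"angular": [0,0,0]},
    {"dp": [0,-0.06,-0.05],"angular": [0,0,0]}
  ]
}}

```text
time: 35.05
tool_pos: [0.5205, 0.0057, 0.1243]
eef_rot: [-1.881, -2.514, 0.002]
force: [-4.8, -1.6, 0.8]
finger_gap: 0.0107
finger_force: 29.2
```

{"method": "servo_tool", "body": {
  "deltas": [
    {"dp": [0,0,0],"angular": [0,0,0]},
    {"dp": [0,0,0],"angular": [0,0,0]},
    {"dp": [0,0,0],"angular": [0,0,0]},
    {"dp": [0,0,0],"angular": [0,0,0]},
    {"dp": [0,0,0],"angular": [0,0,0]}
  ]
}}

```text
time: 35.55
tool_pos: [0.5205, 0.0057, 0.1243]
eef_rot: [-1.881, -2.514, 0.002]
force: [-5.6, -1.0, 0.6]
finger_gap: 0.0108
finger_force: 29.2
```

{"method": "servo_tool", "body": {
  "deltas": [
    {"dp": [0,-0.03,0],"angular": [0,0,0]},
    {"dp": [0,-0.06,0],"angular": [0,0,0]},
    {"dp": [0,-0.09,0],"angular": [0,0,0]},
    {"dp": [0,-0.09,0],"angular": [0,0,0]},
    {"dp": [0,-0.09,0],"angular": [0,0,0]}
  ]
}}

```text
time: 36.05
tool_pos: [0.5205, 0.0057, 0.1244]
eef_rot: [-1.882, -2.515, -0.0]
force: [0.9, 0.1, -8.3]
finger_gap: 0.0108
finger_force: 29.1
```

```bash
python3 - <<'E'
from h import *; from station import *
st(); print(np.abs(sense()["joint_velocities"]).max())
a=cv2.imread("pics/top0.png"); b=read_camera("top")["frame"]
for n,(x0,x1,y0,y1) in dict(block=(232,276,205,242),bolt=(300,345,232,247),tin=(382,418,134,168)).items(): print(n,cv2.absdiff(a,b)[y0:y1,x0:x1].mean())
print(hand_in())
E
```

```text
t 36.05 p [0.5205 0.0057 0.1244] psi 16.4 z [-0.  0. -1.] F [ 0.89  0.15 -8.34] gap 0.0108 ff 29.124414324760437 j [-0.14  0.07  1.89  0.    1.19 -0.43]
0.0008912082823151147
block 38.877149877149876
bolt 16.167407407407406
tin 4.605664488017429
the job is handed in; nothing more can be done
None
```

The turnbutton is square over the cap, and the wheel's heavy side is over the pointer to within about 3° as felt at the peg. The wheel is still and gripped, and I handed in at 36 s; I never touched the loose things with the arm, but my final image check on the block and bolt was inconclusive (probably blocked by the arm), while the tin was clearly unmoved.

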